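# Put the sunglasses away in the cam-latched valet case

### The arm

A 7-joint arm with a two-finger parallel gripper is mounted at the origin on the work surface. World frame = base frame: x ahead of the robot, y to its left, z up, the work surface at z = 0. Lengths are in m, angles in rad, forces in N, time in s.
With the tool pointing down it reaches from about 0.4 to 0.85 m from the base axis. Payload 10.4 kg.
Tool frame: the origin (TCP) lies between the finger pads; the fingertips stand 11 mm ahead of it and the grasp point (between the pads) lies 8 mm behind it; z points along the fingers, y is the direction in which the jaws open and shut (so a half turn about z gives the same grasp; the last joint's range is limited). The gripper opens to 87 mm and grips with 3 to 60 N. Pads are 19 mm wide; open, the fingers measure 117 mm over their backs; the gripper's body (75 mm by 190 mm) begins 51 mm behind the grasp point.
Start: joints at [1.25, 0.332, -0.065, 1.46, 0.022, 1.35, -0.088], TCP at [0.183, -0.598, 0.197] pointing down, gripper open.
Joint ranges: [-2.6, 2.6], [-0.5, 2.12], [-1.47, 1.34], [0.16, 2.42], [-1.27, 4.41], [0.06, 2.06], [-2.6, 2.6]. Speed limits (rad/s): [2.22, 2.22, 2.79, 2.79, 3.14, 3.14, 3.14].

### API

Orientations are given as a unit quaternion [x, y, z, w].
In Python, from bench import r, eyes gives the robot as it stands.
- The arm moves only by the shell command python3 -m inch 'ROWS' [FORCE]. ROWS is a JSON object of lists of equal length, an entry for each row: "translation": the shift along the world's x, y, z scaled (see below), a list of three; "rot": the turn, a rotation vector about the world's x, y, z scaled (see below), a list of three; "jaw": the finger opening in mm, from 0 to 87. In form: {"translation": [[tx, ty, tz], ...], "rot": [[ax, ay, az], ...], "jaw": [jaw, ...]}. A call has 1 to 20 rows; each row is the pose to reach, as a shift and turn from the pose measured when the call began; what a row does not reach only later rows make up. The controller multiplies each number of a shift by 100 mm and each number of a turn by 60 degrees. A row lasts 1/10 s, in which the tool goes at most 50 mm and 8.59 degrees, less where a joint would pass 70% of its speed; a pose out of reach is approached as far as the arm can. A call with a number of a shift or a turn outside -1 to 1 is refused whole. A call with a gripper value outside its range is refused whole. The fingers move at their own pace and stop on an object; FORCE is the grip in N (left out, the last holds). Time passes only in rows, so rows that repeat a pose let the fingers close. It gives the time, the measured TCP pose, the force and the opening at its end, in the units of the state.
- r.read_state(): the state, without advancing time (a new reading comes with each control period).
- eyes.camera(name): name is "scene" or "top" or "wrist"; returns the picture (420x560x3 uint8, blue, green, red); there is no depth.
- eyes.calibration(name): a dict with "fx", "fy", "cx", "cy" (pixels), "R" (3x3) and "t" (3): a world point X has camera coordinates R X + t; the wrist camera has in their place "hand_eye" (4x4, takes a point from camera to tool coordinates, whose origin is the TCP and whose axes are the flange's). Camera axes: x right, y down, z forward; pixel columns grow to the right and rows downward; lengths in m; the calibration is good to about 2 mm. A picture is of the moment at which its call begins: read the wrist's pose just before it. calibration takes no time and is no camera call.
- r.close_job(): hands the job in, once; it reports no verdict.
The state is a dict: "time": time; "joint_positions": joint angles; "joint_vel": joint speeds; "joint_torque": joint torques, N m; "ee_pos": TCP position; "eef_rot": TCP orientation; "ft_force": force on the tool from outside, world axes, zero at the start; "torque": the same for the moment, N m; "width": finger opening in m.
Only numpy, scipy, OpenCV 4.12 (cv2) and the standard library are available. Lean on these libraries where they do the work, as an engineer would, in place of code of your own. Each camera call takes 0.05 s, during which the arm holds its last target. There are 200 camera calls.

### The job

Put the sunglasses away: give the red latch knob on the valet case a quarter turn to release the clear panel, slide the panel open, set the sunglasses down (not dropped) inside the case, then slide the panel fully shut and turn the knob back so that it is latched again. Leave the other things on the console where they are.

Things in the scene. Friction and masses are not known exactly. Their poses are not given: they have to be found in the camera images.
- knob_grip (a point): Centre of the wing of the red latch knob on the clear panel, 114 mm above the table, on the knob's vertical turning axis; it travels with the panel. The wing is 64 mm long (point's x axis), 16 mm thick (y) and 34 mm high, on a 10 mm high aluminium boss, 42 mm across; the panel's top is 27 mm below this point. A white mark on top shows the -x end of the wing, where the cam tongue points below.
- cam_knob (a joint): Turn of the latch knob, rad: 0 = latched (wing along the case's x axis, white mark to its front), 1.57 = released (wing along its y axis), growing counter-clockwise seen from above, with stops at both ends. It starts between 0 and 0.15. The cam holds the panel until turned past about 0.9; turn it well past. Friction 0.05 N m; it stays where it is left.
- panel (a joint): Slide of the clear plastic panel (176 x 152 x 6 mm), m: 0 = shut, 0.14 = fully open, along the +y axis of bay (left seen from the robot), over the closed half of the case. Friction 1.5 N; it stays where left; 3 mm of play when latched. The knob is its handle. Shut it with the knob still released, then turn the knob back: a knob turned back too early meets the strike.
- bay (a point): Centre of the felt floor of the case's compartment, 8 mm above the table; axes of the case (x away from its front, y left, z up). Compartment 178 (x) x 152 (y) mm, walls 82 mm above this floor; with the panel open y = -76 to +62 mm is clear. Knob axis at x = -45 mm: y = 0 when shut, +140 when open, wing centre 106 mm above this floor; its tongue passes 62 mm above this floor.
- case: Dark wooden valet case fixed to the console, 190 (x) x 320 (y) x 90 mm high; origin at the centre of its underside, front to -x. Its -y half is the open compartment under the panel, its +y half is closed, over which the panel slides. A small steel strike for the cam stands out 12 mm from the compartment's front wall, 66 to 78 mm above the table, 10 to 24 mm to +y of bay.
- sunglasses_center (a point): Centre of the black folded sunglasses with brown lenses, half-way up, 24 mm above what they stand on (rims and ear tips). 140 mm long (point's y axis), 36 mm thick (x; lenses at -x, folded temples at +x), 48 mm high, 45 g. At the middle of their length they can be pinched across x over brow bar and temples, which lie 33 to 45 mm above the underside and measure 35 mm over both.
- opener: Bystander: flat brushed aluminium bottle opener, 150 x 40 x 8 mm, lying along its y axis; origin at the underside.
- whistle: Bystander: yellow plastic whistle, 60 x 20 x 30 mm, along its y axis; origin at the underside.
- coaster: Bystander: round blue ceramic coaster with a cork bottom, 100 mm across, 9 mm high; origin at the centre of its underside.

How it is judged:
On the way, in this order (a step that is already met when the one before it is completed fails the run):
1. the latch knob is turned past its release point (value of joint cam_knob above 1.1 rad), for 0.1 s.
2. the panel is slid open (value of joint panel above 0.11 m), for 0.1 s.
3. the sunglasses stand in the compartment, let go (x of sunglasses_center in the frame of bay between -0.06 and 0.06 m and y of sunglasses_center in the frame of bay between -0.07 and 0.07 m and z of sunglasses_center in the frame of bay between 0 and 0.04 m and contact force between the fingers and sunglasses below 0.1 N and linear speed of sunglasses below 0.05 m/s), for 0.2 s.
4. the panel is slid shut (value of joint panel below 0.006 m), for 0.1 s.
At the end, for the whole second after the job is handed in: The panel is shut (within 6 mm), the knob is turned back to latched (within 0.25 rad), and the sunglasses lie at rest inside the compartment (their centre within 60 mm along x and 70 mm along y of the compartment's centre and less than 40 mm above its floor) (value of joint cam_knob below 0.25 rad and value of joint panel below 0.006 m and x of sunglasses_center in the frame of bay between -0.06 and 0.06 m and y of sunglasses_center in the frame of bay between -0.07 and 0.07 m and z of sunglasses_center in the frame of bay between 0 and 0.04 m and linear speed of sunglasses below 0.03 m/s); the robot touches nothing.
It fails at once if the sunglasses are dropped (they fall faster than 0.8 m/s out of the fingers) (linear speed of sunglasses above 0.8 m/s and contact force between the fingers and sunglasses below 0.1 N).
It fails at once if the opener is moved more than 30 mm (distance of opener from where it was at the start of the episode above 0.03 m).
It fails at once if the whistle is moved more than 30 mm (distance of whistle from where it was at the start of the episode above 0.03 m).
It fails at once if the coaster is moved more than 30 mm (distance of coaster from where it was at the start of the episode above 0.03 m).
It also fails if it takes over 72 s, if anything falls off the work surface, if the arm or the gripper's body presses on something with over 40 N, if the wrist force passes 120 N, or if a joint passes its speed limit or range.

## Working session

There is one attempt and no reset: what is moved stays moved. The work goes in short steps, Python scripts to look and compute and a shell command to move; the robot and the scene stay as the last step left them, time stands still between calls to the robot, and variables do not carry over. Pictures are saved under pics/ and viewed, about 8 in all and at most 12, crops included, and the job is handed in when it is done.

```bash
mkdir -p pics; python3 - <<'E'
from bench import r,eyes
import cv2
s=r.read_state();print(s['time'],s['ee_pos'],s['eef_rot'],s['width'])
for n in('top','scene'):
    cv2.imwrite(f'pics/{n}0.png',eyes.camera(n)); print(n,eyes.calibration(n))
print(eyes.calibration('wrist'))
E
```

```text
0.0 [ 0.18324499 -0.5970751   0.19644136] [ 9.88933069e-01  1.48360535e-01 -1.38873255e-04 -7.18675242e-04] 0.08703338128740912
top {'fx': 397.6576139664317, 'fy': 397.6576139664317, 'cx': 280.83741048082805, 'cy': 206.24460409771427, 'R': array([[-0.00679886, -0.9999371 , -0.00892006],
       [-0.98469186,  0.00824836, -0.17410891],
       [ 0.17417154,  0.00759977, -0.984686  ]]), 't': array([-0.02143996,  0.5326247 ,  0.82602098])}
scene {'fx': 379.4218186720517, 'fy': 379.4218186720517, 'cx': 281.33888647360607, 'cy': 213.62311076070665, 'R': array([[ 0.76875312,  0.63943225,  0.01204275],
       [ 0.52015512, -0.61417555, -0.59348719],
       [-0.37209849,  0.46250923, -0.80475334]]), 't': array([-0.39227161, -0.19952092,  1.16936454])}
{'fx': 294.62021996288723, 'fy': 294.62021996288723, 'cx': 278.5252047372915, 'cy': 211.8609444191663, 'hand_eye': array([[-6.82974831e-04, -9.57689960e-01, -2.87801102e-01,
         7.84266085e-02],
       [ 9.99999498e-01, -8.64987891e-04,  5.05264674e-04,
        -5.42855782e-04],
       [-7.32831374e-04, -2.87800613e-01,  9.57690070e-01,
        -1.87449202e-01],
       [ 0.00000000e+00,  0.00000000e+00,  0.00000000e+00,
         1.00000000e+00]])}
```

View pics/top0.png

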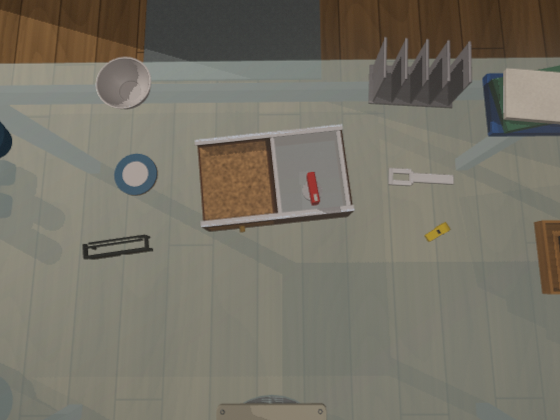

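View pics/scene0.png

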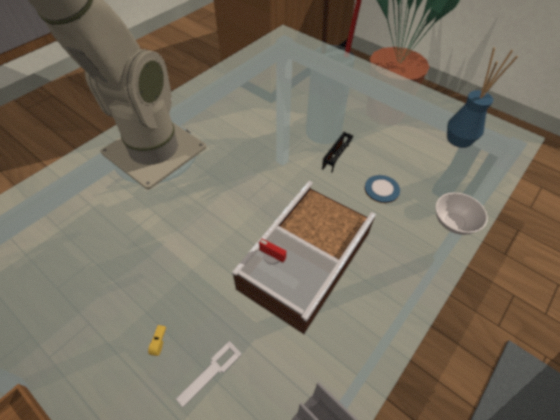

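The top view shows the knob at about (313,188) with its mark at (316,200). The case front rim runs (203,225)–(352,209), the sunglasses are at about (118,246), the coaster at (135,174), the whistle at (438,232) and the opener at (420,178).

```bash
cat > h.py <<'E'
from bench import r,eyes
import cv2,numpy as np
from scipy.spatial.transform import Rotation as Rn
def ray(n,uv,z,s=None):
    c=eyes.calibration(n)
    d=np.array([(uv[0]-c['cx'])/c['fx'],(uv[1]-c['cy'])/c['fy'],1])
    if n=='wrist':
        T=np.eye(4);s=s or r.read_state();T[:3,:3]=Rn.from_quat(s['eef_rot']).as_matrix();T[:3,3]=s['ee_pos']
        M=T@np.array(c['hand_eye']);o=M[:3,3];d=M[:3,:3]@d
    else:
        o=-c['R'].T@c['t'];d=c['R'].T@d
    return o+d*(z-o[2])/d[2]
E
python3 - <<'E'
from h import *
P=lambda *a:ray('top',*a).round(4)
print('knob top',P((310.5,174),.131),P((316,202),.131))
for uv in [(203,226),(353,211),(341,126),(196,141)]: print('rim',P(uv,.09))
for uv in [(90,242),(150,236),(84,257),(152,249)]: print('sg',P(uv,.045))
for uv in[(135,174),(438,232),(390,178),(453,180)]:print('by',P(uv,.01))
img=cv2.imread('pics/top0.png');a=cv2.resize(img[215:280,65:170],(800,495),interpolation=cv2.INTER_CUBIC)
cv2.imwrite('pics/crop0.png',a)
hsv=cv2.cvtColor(img,cv2.COLOR_BGR2HSV)
m=((hsv[...,0]<8)|(hsv[...,0]>172))&(hsv[...,1]>160)&(hsv[...,2]>90);ys,xs=np.nonzero(m[150:220,290:340]);print(len(xs),xs.mean()+290,ys.mean()+150)
s=r.read_state();print(Rn.from_quat(s['eef_rot']).as_matrix().round(3))
E
```

```text
knob top [ 0.5827 -0.0861  0.131 ] [ 0.5255 -0.0958  0.131 ]
rim [0.4846 0.1355 0.09  ]
rim [ 0.5135 -0.1755  0.09  ]
rim [ 0.6995 -0.1568  0.09  ]
rim [0.6688 0.1556 0.09  ]
sg [0.4573 0.3899 0.045 ]
sg [0.4694 0.2597 0.045 ]
sg [0.425  0.4004 0.045 ]
sg [0.4411 0.254  0.045 ]
by [0.618 0.314 0.01 ]
by [ 0.477  -0.3791  0.01  ]
by [ 0.6031 -0.278   0.01  ]
by [ 0.5971 -0.4226  0.01  ]
175 312.07428571428574 184.5542857142857
[[ 0.956  0.293 -0.   ]
 [ 0.293 -0.956  0.001]
 [-0.    -0.001 -1.   ]]
```

View pics/crop0.png

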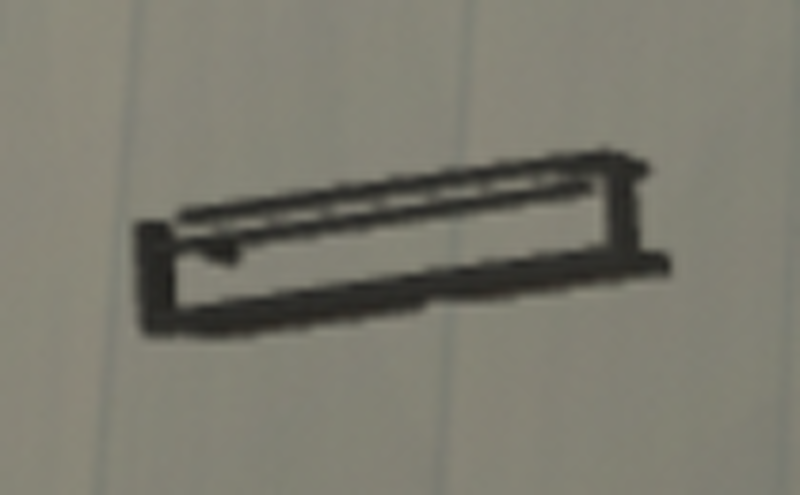

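Sunglasses: lenses at -x, yaw about 0.115, centre about (0.448, 0.326). Case: yaw about 0.1. The knob is at (0.555, -0.092) by the case geometry and (0.554, -0.091) measured directly. These agree, so I move above the knob.

```bash

python3 -m inch '{"translation":[[0.3,0.42,0],[0.62,0.84,0],[0.62,0.84,0]],"rot":[[0,0,-0.06],[0,0,-0.123],[0,0,-0.123]],"jaw":[70,70,70]}' 30
python3 -m inch '{"translation":[[0.31,0.42,0],[0.62,0.84,0],[0.62,0.84,0]],"rot":[[0,0,0],[0,0,0],[0,0,0]],"jaw":[70,70,70]}'
python3 -m inch '{"translation":[[0.31,0.42,0],[0.62,0.84,0],[0.62,0.84,0]],"rot":[[0,0,0],[0,0,0],[0,0,0]],"jaw":[70,70,70]}'
python3 -m inch '{"translation":[[0.31,0.42,0],[0.62,0.84,0],[0.62,0.84,0]],"rot":[[0,0,0],[0,0,0],[0,0,0]],"jaw":[70,70,70]}'
python3 -m inch '{"translation":[[0.31,0.42,0],[0.62,0.84,0],[0.62,0.84,0]],"rot":[[0,0,0],[0,0,0],[0,0,0]],"jaw":[70,70,70]}'
python3 -m inch '{"translation":[[0.31,0.42,0],[0.62,0.84,0],[0.62,0.84,0],[0.62,0.84,0]],"rot":[[0,0,0],[0,0,0],[0,0,0],[0,0,0]],"jaw":[70,70,70,70]}'
python3 - <<'E'
from h import *
s=r.read_state();cv2.imwrite('pics/w1.png',eyes.camera('wrist'))
print(s['time'],s['ee_pos'],Rn.from_quat(s['eef_rot']).as_matrix()[:2,0],s['joint_positions'])
E
```

```text
time: 0.4
ee_pos: [0.2505, -0.5082, 0.1965]
eef_rot: [0.996, 0.087, 0.001, -0.002]
ft_force: [0.1, -1.3, -0.1]
width: 0.0731
time: 0.7
ee_pos: [0.3166, -0.4194, 0.1965]
eef_rot: [0.996, 0.091, 0.002, -0.002]
ft_force: [-0.6, 0.2, 0.9]
width: 0.07
time: 1.0
ee_pos: [0.3821, -0.3304, 0.1966]
eef_rot: [0.996, 0.095, 0.002, -0.003]
ft_force: [0.2, -0.4, -0.5]
width: 0.0699
time: 1.3
ee_pos: [0.447, -0.2412, 0.1967]
eef_rot: [0.995, 0.098, 0.003, -0.004]
ft_force: [-0.3, 0.1, 1.2]
width: 0.0697
time: 1.6
ee_pos: [0.5114, -0.1519, 0.1967]
eef_rot: [0.995, 0.102, 0.003, -0.005]
ft_force: [-0.4, -0.0, -0.4]
width: 0.0698
time: 2.0
ee_pos: [0.5739, -0.0663, 0.1961]
eef_rot: [0.995, 0.104, 0.003, -0.005]
ft_force: [-0.3, -0.3, -0.5]
width: 0.0696
2.0 [ 0.57387897 -0.06625923  0.19608109] [0.97851361 0.20606199] [ 0.48915117  0.27080583 -0.53294814  1.5731593   0.12916825  1.33044413
 -1.42113565]
```

View pics/w1.png

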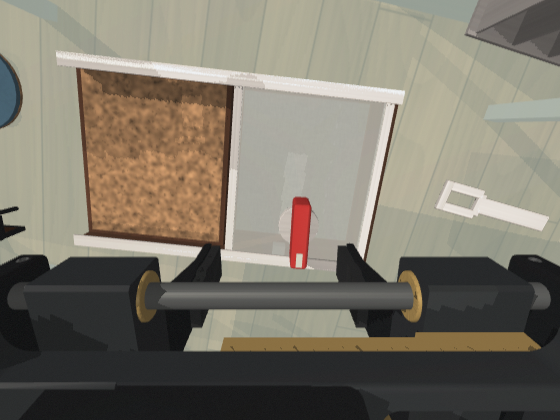

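The wrist view shows the red wing from (302,200) at its back top edge to (299,267) at the white mark. The gripper is a little too far forward and left.

```bash
python3 - <<'E'
from h import *
s=r.read_state()
a=ray('wrist',(301.5,199),.131,s);b=ray('wrist',(299.5,267.5),.131,s);m=(a+b)/2;d=a-b
print(a,b,m,np.linalg.norm(d),'yaw',np.arctan2(d[1],d[0]))
for uv in[(75,240),(368,268),(402,98),(58,58)]:print(ray('wrist',uv,.09,s))
R=Rn.from_quat(s['eef_rot']).as_matrix();print('toolyaw',np.arctan2(R[1,0],R[0,0]),'z',R[:,2])
print('need',m[:2]-s['ee_pos'][:2])
# turn to upright with tool x along wing
y=np.arctan2(d[1],d[0]);G=np.array([[np.cos(y),np.sin(y),0],[np.sin(y),-np.cos(y),0],[0,0,-1]])
print('rot units',Rn.from_matrix(G@R.T).as_rotvec()/np.radians(60))
E
```

```text
[ 0.59165698 -0.08433146  0.131     ] [ 0.52620396 -0.09745029  0.131     ] [ 0.55893047 -0.09089088  0.131     ] 0.06675478316115328 yaw 0.19781019941811032
[0.4881968  0.13907435 0.09      ]
[ 0.52127821 -0.17825376  0.09      ]
[ 0.6958666  -0.15913098  0.09      ]
[0.66543443 0.15627461 0.09      ]
toolyaw 0.2048647019645055 z [ 0.00463105  0.00998992 -0.99993938]
need [-0.01429669 -0.02252958]
rot units [-0.00952416  0.00445619 -0.0067642 ]
```

```bash

python3 -m inch '{"translation":[[-0.17,-0.245,0],[-0.17,-0.245,0],[-0.17,-0.245,-0.3],[-0.17,-0.245,-0.6],[-0.17,-0.245,-0.84],[-0.17,-0.245,-0.84],[-0.17,-0.245,-0.84],[-0.17,-0.245,-0.84],[-0.17,-0.245,-0.84],[-0.17,-0.245,-0.84],[-0.17,-0.245,-0.84],[-0.17,-0.245,-0.84]],"rot":[[-0.01,0.004,0],[-0.01,0.004,0],[-0.01,0.004,0],[-0.01,0.004,0],[-0.01,0.004,0],[-0.01,0.004,0],[-0.01,0.004,0],[-0.01,0.004,0],[-0.01,0.004,0],[-0.01,0.004,0],[-0.01,0.004,0],[-0.01,0.004,0]],"jaw":[70,70,70,70,70,70,12,12,12,12,12,12]}' 30
```

```text
time: 3.25
ee_pos: [0.5563, -0.0928, 0.1123]
eef_rot: [0.995, 0.102, 0.0, 0.0]
ft_force: [-0.7, 0.7, 0.1]
width: 0.0301
```

```bash

python3 -m inch '{"translation":[[0,0,0],[0,0,0],[0,0,0],[0,0,0],[0,0,0]],"rot":[[0,0,0],[0,0,0],[0,0,0],[0,0,0],[0,0,0]],"jaw":[12,12,12,12,12]}' 30
python3 -m inch '{"translation":[[0,0,0],[0,0,0],[0,0,0],[0,0,0],[0,0,0],[0,0,0]],"rot":[[0,0,0.06],[0,0,0.12],[0,0,0.18],[0,0,0.24],[0,0,0.3],[0,0,0.3]],"jaw":[12,12,12,12,12,12]}' 30
```

```text
time: 3.75
ee_pos: [0.5563, -0.0929, 0.1123]
eef_rot: [0.995, 0.102, 0.0, 0.0]
ft_force: [0.3, -0.2, 0.0]
width: 0.0121
time: 4.35
ee_pos: [0.5563, -0.0929, 0.1123]
eef_rot: [0.966, 0.257, 0.0, 0.0]
ft_force: [-0.1, -0.1, 0.6]
width: 0.0118
```

```bash
python3 - <<'E'
from h import *
w=eyes.camera('wrist');t=eyes.camera('top');
a=cv2.resize(w[100:420],(560,320));b=cv2.resize(t[120:240,180:380],(560,336),interpolation=cv2.INTER_CUBIC)
cv2.imwrite('pics/w2.png',np.vstack([a[:260],b]));print(r.read_state()['joint_positions'])
E
```

```text
[ 0.55535638  0.31348612 -0.55656957  1.70982286  0.17828127  1.16820054
 -1.10299088]
```

View pics/w2.png

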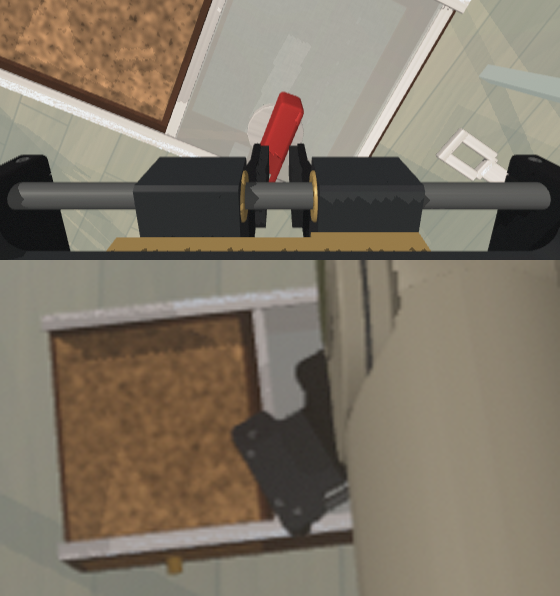

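```bash
python3 - <<'E'
from h import *
print('boss',ray('wrist',(270,222),.097), 'wing back top',ray('wrist',(290,196),.131),ray('wrist',(301,204),.131))
c=eyes.calibration('wrist');H=np.linalg.inv(c['hand_eye'])
for p in[(0,0,0),(0,0,.011),(0,.008,.011),(0,-.008,.011)]:
    q=(H@np.r_[p,1])[:3];print(p,c['fx']*q[0]/q[2]+c['cx'],c['fy']*q[1]/q[2]+c['cy'])
s=r.read_state();T=np.eye(4);T[:3,:3]=Rn.from_quat(s['eef_rot']).as_matrix();T[:3,3]=s['ee_pos'];M=np.linalg.inv(T@c['hand_eye'])
for p in[(.557,-.091,.131),(.557,-.091,.097),(.525,-.097,.131),(.5882,-.0847,.131)]:
    q=(M@np.r_[p,1])[:3];print(p,c['fx']*q[0]/q[2]+c['cx'],c['fy']*q[1]/q[2]+c['cy'])
E
```

```text
boss [ 0.56158327 -0.08208357  0.097     ] wing back top [ 0.59198178 -0.07965733  0.131     ] [ 0.5909899  -0.08778986  0.131     ]
(0, 0, 0) 279.39483001009586 242.84422571969554
(0, 0, 0.011) 279.34327115524667 236.92161811768787
(0, 0.008, 0.011) 290.42603946671477 236.91229450553385
(0, -0.008, 0.011) 268.2602218785272 236.93094196620982
(0.557, -0.091, 0.131) 277.46661237467083 252.21413635597855
(0.557, -0.091, 0.097) 277.5722104439716 232.8278820892717
(0.525, -0.097, 0.131) 261.3192416176062 295.4807966200422
(0.5882, -0.0847, 0.131) 294.1269546780076 205.46426596772733
```

```bash
python3 - <<'E'
from h import *
s=r.read_state();print(s['torque'],s['ft_force'],s['width'])
w=eyes.camera('wrist');sc=eyes.camera('scene')
a=cv2.resize(w[180:340,200:370],None,fx=2.3,fy=3,interpolation=cv2.INTER_CUBIC)
b=cv2.resize(sc[190:330,220:390],(390,480),interpolation=cv2.INTER_CUBIC)
cv2.imwrite('pics/w3.png',np.hstack([a[:480],b]))
E
```

```text
[-0.00189983 -0.00270653  0.01748461] [0.2412142  0.00944446 0.93235933] 0.012015107884156287
```

View pics/w3.png

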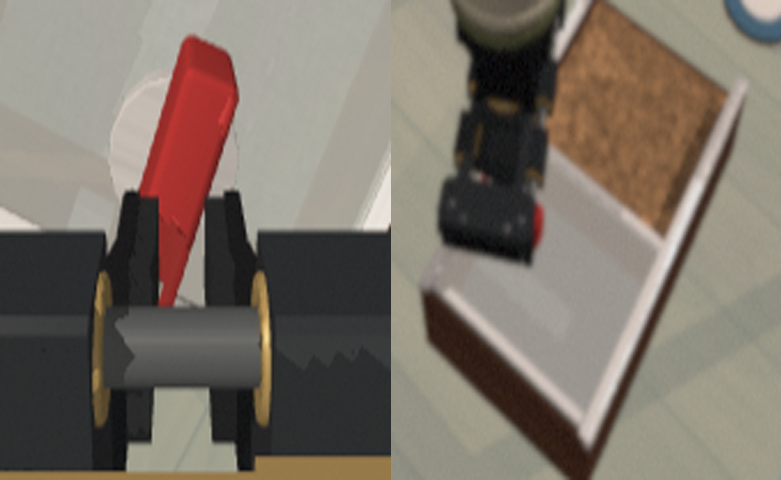

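Boss and wing lie where predicted, yet the jaws closed to 12 mm without contact and the wing did not turn. In the picture the fingertips appear some 30–40 mm higher than the stated tool frame implies, so they are above the wing. I'll open, turn back and probe downward in small steps, stopping on force.

```bash
cat > ok.py <<'E'
from bench import r
import sys,numpy as np
s=r.read_state();sys.exit(0 if np.linalg.norm(s['ft_force'])<6 else 1)
E
python3 -m inch '{"translation":[[0,0,0],[0,0,0],[0,0,0],[0,0,0],[0,0,0],[0,0,0],[0,0,0],[0,0,0],[0,0,-0.05],[0,0,-0.1],[0,0,-0.1]],"rot":[[0,0,0],[0,0,0],[0,0,0],[0,0,0],[0,0,-0.12],[0,0,-0.24],[0,0,-0.32],[0,0,-0.32],[0,0,-0.32],[0,0,-0.32],[0,0,-0.32]],"jaw":[62,62,62,62,62,62,62,62,62,62,62]}' 30 && python3 ok.py &&
python3 -m inch '{"translation":[[0,0,-0.02],[0,0,-0.04],[0,0,-0.04]],"rot":[[0,0,0],[0,0,0],[0,0,0]],"jaw":[62,62,62]}' && python3 ok.py &&
python3 -m inch '{"translation":[[0,0,-0.02],[0,0,-0.04],[0,0,-0.04]],"rot":[[0,0,0],[0,0,0],[0,0,0]],"jaw":[62,62,62]}' && python3 ok.py &&
python3 -m inch '{"translation":[[0,0,-0.02],[0,0,-0.04],[0,0,-0.04]],"rot":[[0,0,0],[0,0,0],[0,0,0]],"jaw":[62,62,62]}' && python3 ok.py; python3 - <<'E'
from h import *
print(r.read_state()['ft_force'])
E
```

```text
time: 5.65
ee_pos: [0.5557, -0.0929, 0.1012]
eef_rot: [0.996, 0.092, -0.0, 0.0]
ft_force: [-0.3, -0.1, 0.6]
width: 0.0619
time: 5.95
ee_pos: [0.5555, -0.0928, 0.0969]
eef_rot: [0.996, 0.092, -0.001, -0.0]
ft_force: [-0.1, 0.3, -0.3]
width: 0.0619
time: 6.25
ee_pos: [0.5553, -0.0928, 0.0925]
eef_rot: [0.996, 0.092, -0.001, -0.0]
ft_force: [-0.9, -0.1, -0.6]
width: 0.062
time: 6.55
ee_pos: [0.5551, -0.0928, 0.0882]
eef_rot: [0.996, 0.092, -0.001, -0.0]
ft_force: [-0.6, 0.4, -0.4]
width: 0.0618
[-0.6164329   0.43269554 -0.41254149]
```

The stated tip would now be 10 mm inside the panel, with no contact. That confirms the real fingertips are higher than stated. I'll keep probing.

```bash

python3 -m inch '{"translation":[[0,0,-0.02],[0,0,-0.05],[0,0,-0.05]],"rot":[[0,0,0],[0,0,0],[0,0,0]],"jaw":[62,62,62]}' && python3 ok.py &&
python3 -m inch '{"translation":[[0,0,-0.02],[0,0,-0.05],[0,0,-0.05]],"rot":[[0,0,0],[0,0,0],[0,0,0]],"jaw":[62,62,62]}' && python3 ok.py &&
python3 -m inch '{"translation":[[0,0,-0.02],[0,0,-0.05],[0,0,-0.05]],"rot":[[0,0,0],[0,0,0],[0,0,0]],"jaw":[62,62,62]}' && python3 ok.py &&
python3 -m inch '{"translation":[[0,0,0],[0,0,0],[0,0,0],[0,0,0],[0,0,0],[0,0,0],[0,0,0],[0,0,0],[0,0,0]],"rot":[[0,0,0],[0,0,0],[0,0,0],[0,0,0],[0,0,0],[0,0,0],[0,0,0],[0,0,0],[0,0,0]],"jaw":[10,10,10,10,10,10,10,10,10]}' 10; python3 - <<'E'
from h import *
s=r.read_state();cv2.imwrite('pics/w4.png',cv2.resize(eyes.camera('wrist')[120:340,140:420],None,fx=2,fy=2));print(s['ft_force'],s['width'])
E
```

```text
time: 6.85
ee_pos: [0.5548, -0.0928, 0.0827]
eef_rot: [0.996, 0.092, -0.001, -0.0]
ft_force: [-0.4, 0.5, 0.0]
width: 0.062
time: 7.15
ee_pos: [0.5545, -0.0928, 0.0771]
eef_rot: [0.996, 0.092, -0.002, -0.0]
ft_force: [-0.4, -0.1, -0.5]
width: 0.062
time: 7.45
ee_pos: [0.5541, -0.0927, 0.0716]
eef_rot: [0.996, 0.092, -0.002, -0.0]
ft_force: [0.5, -0.3, -0.9]
width: 0.0619
time: 8.35
ee_pos: [0.554, -0.0902, 0.0721]
eef_rot: [0.996, 0.093, -0.002, -0.002]
ft_force: [-4.2, 7.8, 9.3]
width: 0.016
[-4.23248655  7.84493457  9.29795338] 0.015953032937928366
```

View pics/w4.png

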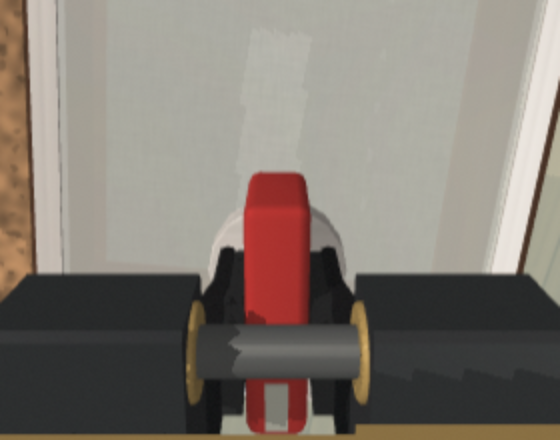

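The wing is now gripped at 16 mm, centred in the jaws. The fingertips are near the boss, so I relax, lift 4 mm, centre and re-grip. Then I turn.

```bash

python3 -m inch '{"translation":[[0,0,0],[0,0,0],[0.02,0,0.04],[0.02,0,0.04],[0.02,0,0.04],[0.02,0,0.04],[0.02,0,0.04],[0.02,0,0.04]],"rot":[[0,0,0],[0,0,0],[0,0,0],[0,0,0],[0,0,0],[0,0,0],[0,0,0],[0,0,0]],"jaw":[26,26,26,26,10,10,10,10]}' 25
python3 -m inch '{"translation":[[0,0,0],[0,0,0],[0,0,0],[0,0,0],[0,0,0],[0,0,0]],"rot":[[0,0,0.1],[0,0,0.2],[0,0,0.3],[0,0,0.4],[0,0,0.5],[0,0,0.5]],"jaw":[10,10,10,10,10,10]}' 25
```

```text
time: 9.2
ee_pos: [0.5557, -0.0898, 0.0759]
eef_rot: [0.996, 0.093, -0.003, -0.002]
ft_force: [-2.9, 2.7, 0.3]
width: 0.0157
time: 9.8
ee_pos: [0.5559, -0.0904, 0.0759]
eef_rot: [0.937, 0.348, -0.003, -0.001]
ft_force: [0.6, -0.9, -0.5]
width: 0.0159
```

```bash

python3 -m inch '{"translation":[[0,0,0],[0,0,0],[0,0,0],[0,0,0],[0,0,0],[0,0,0],[0,0,0],[0,0,0],[0,0,0],[0,0,0]],"rot":[[0,0,0.12],[0,0,0.24],[0,0,0.36],[0,0,0.48],[0,0,0.6],[0,0,0.7],[0,0,0.78],[0,0,0.84],[0,0,0.84],[0,0,0.84]],"jaw":[10,10,10,10,10,10,10,10,10,10]}' 25
python3 -m inch '{"translation":[[-0.03,0.3,0],[-0.04,0.4,0],[-0.05,0.5,0],[-0.06,0.6,0],[-0.06,0.6,0]],"rot":[[0,0,0],[0,0,0],[0,0,0],[0,0,0],[0,0,0]],"jaw":[10,10,10,10,10]}' 25
```

```text
time: 10.8
ee_pos: [0.557, -0.0909, 0.076]
eef_rot: [0.701, 0.713, -0.002, 0.001]
ft_force: [4.4, -1.3, -3.9]
width: 0.0159
time: 11.3
ee_pos: [0.5508, -0.0293, 0.0759]
eef_rot: [0.701, 0.713, -0.002, 0.001]
ft_force: [1.6, 1.1, 0.0]
width: 0.016
```

```bash

python3 -m inch '{"translation":[[-0.02,0.2,0],[-0.04,0.4,0],[-0.06,0.6,0],[-0.075,0.75,0],[-0.075,0.75,0],[-0.075,0.75,0]],"rot":[[0,0,0],[0,0,0],[0,0,0],[0,0,0],[0,0,0],[0,0,0]],"jaw":[10,10,10,10,10,10]}' 25
python3 -m inch '{"translation":[[0,0,0],[0,0,0],[0,0,0],[0,0,0],[0,0,0.3],[0,0,0.6],[0,0,1],[0,0,1]],"rot":[[0,0,0],[0,0,0],[0,0,0],[0,0,0],[0,0,0],[0,0,0],[0,0,0],[0,0,0]],"jaw":[50,60,70,70,70,70,70,70]}' 25
```

```text
time: 11.9
ee_pos: [0.5432, 0.0457, 0.0759]
eef_rot: [0.701, 0.713, -0.002, 0.001]
ft_force: [-1.9, 1.7, 0.9]
width: 0.016
time: 12.7
ee_pos: [0.5458, 0.0463, 0.181]
eef_rot: [0.701, 0.713, 0.001, 0.003]
ft_force: [0.7, 0.4, -0.2]
width: 0.0677
```

Panel opened 137 mm. Now to the sunglasses.

```bash

python3 -m inch '{"translation":[[-0.16,0.45,0],[-0.32,0.9,0],[-0.32,0.9,0]],"rot":[[0,0,0.05],[0,0,0.094],[0,0,0.094]],"jaw":[70,70,70]}' 25
python3 -m inch '{"translation":[[-0.16,0.45,0],[-0.32,0.9,0],[-0.32,0.9,0]],"rot":[[0,0,0],[0,0,0],[0,0,0]],"jaw":[70,70,70]}' 25
python3 -m inch '{"translation":[[-0.16,0.45,0],[-0.32,0.9,0],[-0.32,0.9,0],[-0.32,0.9,0]],"rot":[[0,0,0],[0,0,0],[0,0,0],[0,0,0]],"jaw":[75,75,75,75]}' 25
python3 - <<'E'
from h import *
s=r.read_state();w=eyes.camera('wrist');t=eyes.camera('top')
cv2.imwrite('pics/w5.png',w);print(s['ee_pos'],Rn.from_quat(s['eef_rot']).as_matrix().round(3))
E
```

```text
time: 13.0
ee_pos: [0.5112, 0.1433, 0.1815]
eef_rot: [0.661, 0.75, 0.002, 0.003]
ft_force: [0.5, -0.7, 0.1]
width: 0.0701
time: 13.3
ee_pos: [0.4758, 0.2399, 0.1817]
eef_rot: [0.658, 0.753, 0.003, 0.002]
ft_force: [-0.1, 0.2, 0.4]
width: 0.0704
time: 13.7
ee_pos: [0.4427, 0.3313, 0.1813]
eef_rot: [0.656, 0.755, 0.003, 0.002]
ft_force: [0.7, 0.3, -0.2]
width: 0.075
[0.44268323 0.33133899 0.18131214] [[-0.139  0.99   0.006]
 [ 0.99   0.139  0.002]
 [ 0.001  0.006 -1.   ]]
```

View pics/w5.png

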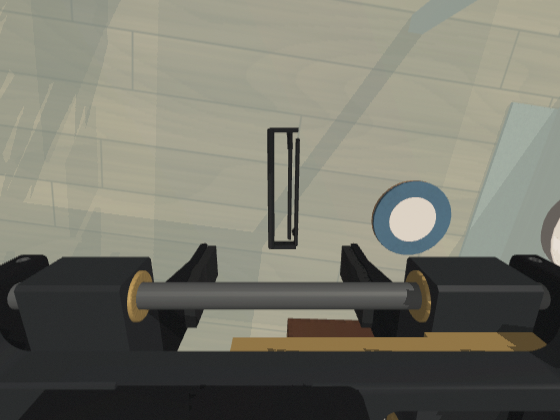

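The sunglasses appear at x 268–299, y 128–248, aligned with the tool. The lens bar is on the left, the -x side.

```bash
python3 - <<'E'
from h import *
s=r.read_state()
P=[ray('wrist',u,.046,s) for u in[(268,128),(299,128),(268,248),(298,248)]]
for p in P:print(p.round(4))
m=np.mean(P,0);print('c',m,'need',m[:2]-s['ee_pos'][:2]);d=P[0]-P[2];print(np.linalg.norm(d),np.linalg.norm(P[0]-P[1]),'yaw',np.arctan2(d[1],d[0]),np.arctan2(.99,-.139))
E
```

```text
[0.4234 0.4013 0.046 ]
[0.4558 0.4057 0.046 ]
[0.4403 0.2653 0.046 ]
[0.4756 0.27   0.046 ]
c [0.44876717 0.33556327 0.046     ] need [0.00438647 0.00676183]
0.13704878716960064 0.03266655792025072 yaw 1.6944828953143443 1.710288519717406
```

```bash

python3 -m inch '{"translation":[[0.03,0.03,-0.3],[0.03,0.03,-0.6],[0.03,0.03,-0.9],[0.03,0.03,-1],[0.03,0.03,-1]],"rot":[[-0.005,0.003,-0.015],[-0.005,0.003,-0.015],[-0.005,0.003,-0.015],[-0.005,0.003,-0.015],[-0.005,0.003,-0.015]],"jaw":[75,75,75,75,75]}' 10 && python3 ok.py &&
python3 -m inch '{"translation":[[0,0,-0.2],[0,0,-0.4],[0,0,-0.5],[0,0,-0.5]],"rot":[[0,0,0],[0,0,0],[0,0,0],[0,0,0]],"jaw":[75,75,75,75]}' 10 && python3 ok.py &&
python3 -m inch '{"translation":[[0,0,-0.12],[0,0,-0.2],[0,0,-0.2]],"rot":[[0,0,0],[0,0,0],[0,0,0]],"jaw":[75,75,75]}' 10 && python3 ok.py; python3 - <<'E'
from h import *
s=r.read_state();print(s['ee_pos'],s['ft_force'])
cv2.imwrite('pics/w6.png',cv2.resize(np.hstack([eyes.camera('wrist')[60:340],cv2.resize(eyes.camera('scene')[80:220,270:410],(280,280))]),(800,267)))
E
```

```text
time: 14.3
ee_pos: [0.4475, 0.3301, 0.0803]
eef_rot: [0.665, 0.747, -0.002, 0.002]
ft_force: [0.6, -0.7, -0.0]
width: 0.0748
time: 14.7
ee_pos: [0.4477, 0.3297, 0.0303]
eef_rot: [0.665, 0.747, -0.002, 0.002]
ft_force: [0.0, -0.1, -0.6]
width: 0.0747
time: 15.0
ee_pos: [0.4473, 0.3293, 0.0095]
eef_rot: [0.665, 0.747, -0.003, 0.002]
ft_force: [0.4, -0.8, -0.3]
width: 0.0752
[0.44733418 0.32926046 0.00946398] [ 0.39960243 -0.77046804 -0.32855518]
```

View pics/w6.png

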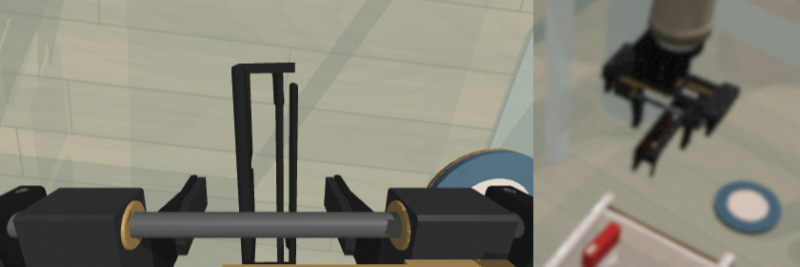

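The jaws straddle the glasses, which are roughly centred. I lower 12 mm more and pinch.

```bash

python3 -m inch '{"translation":[[0,0,-0.06],[0,0,-0.12],[0,0,-0.12]],"rot":[[0,0,0],[0,0,0],[0,0,0]],"jaw":[75,75,75]}' 10 && python3 ok.py &&
python3 -m inch '{"translation":[[0,0,0],[0,0,0],[0,0,0],[0,0,0],[0,0,0],[0,0,0],[0,0,0],[0,0,0],[0,0,0]],"rot":[[0,0,0],[0,0,0],[0,0,0],[0,0,0],[0,0,0],[0,0,0],[0,0,0],[0,0,0],[0,0,0]],"jaw":[55,45,30,30,30,30,30,30,30]}' 8
```

```text
time: 15.4
ee_pos: [0.4472, 0.3294, -0.0025]
eef_rot: [0.665, 0.747, -0.003, 0.002]
ft_force: [-0.4, -0.2, 0.4]
width: 0.0751
time: 16.3
ee_pos: [0.4473, 0.3294, -0.0025]
eef_rot: [0.665, 0.747, -0.003, 0.002]
ft_force: [-0.2, -0.5, 1.4]
width: 0.035
```

Gripped at 35 mm, as expected for bar plus temples. Before entering the case I need the gripper body's real height above the fingertips, so I project the tool geometry into the scene picture while lifting.

```bash

python3 -m inch '{"translation":[[0,0,0.2],[0,0,0.5],[0,0,0.9],[0,0,0.95],[0,0,0.95]],"rot":[[0,0,0],[0,0,0],[0,0,0],[0,0,0],[0,0,0]],"jaw":[30,30,30,30,30]}' 8
python3 -m inch '{"translation":[[0,0,0.3],[0,0,0.6],[0,0,0.6],[0,0,0.6]],"rot":[[0,0,0],[0,0,0],[0,0,0],[0,0,0]],"jaw":[30,30,30,30]}' 8
python3 - <<'E'
from h import *
s=r.read_state();im=eyes.camera('scene');c=eyes.calibration('scene')
R=Rn.from_quat(s['eef_rot']).as_matrix()
x0,y0,f=270,60,4.4
def px(p):
    q=c['R']@(s['ee_pos']+R@np.array(p))+c['t'];return ((c['fx']*q[0]/q[2]+c['cx']-x0)*f,(c['fy']*q[1]/q[2]+c['cy']-y0)*f)
big=cv2.resize(im[y0:y0+130,x0:x0+170],None,fx=f,fy=f,interpolation=cv2.INTER_CUBIC)
for z,col in((0,(0,0,255)),(-.03,(0,255,255)),(-.06,(0,255,0)),(-.1,(255,0,0))):
    for y in(-.018,.018,-.095,.095):
        p=px((0,y,z));cv2.circle(big,(int(p[0]),int(p[1])),4,col,-1)
cv2.imwrite('pics/s7.png',big)
E
```

```text
time: 16.8
ee_pos: [0.4479, 0.3298, 0.0935]
eef_rot: [0.665, 0.747, -0.002, 0.003]
ft_force: [0.2, -0.6, -0.8]
width: 0.0347
time: 17.2
ee_pos: [0.4478, 0.3293, 0.1524]
eef_rot: [0.665, 0.747, -0.002, 0.003]
ft_force: [-0.5, 0.5, -0.5]
width: 0.0352
```

View pics/s7.png

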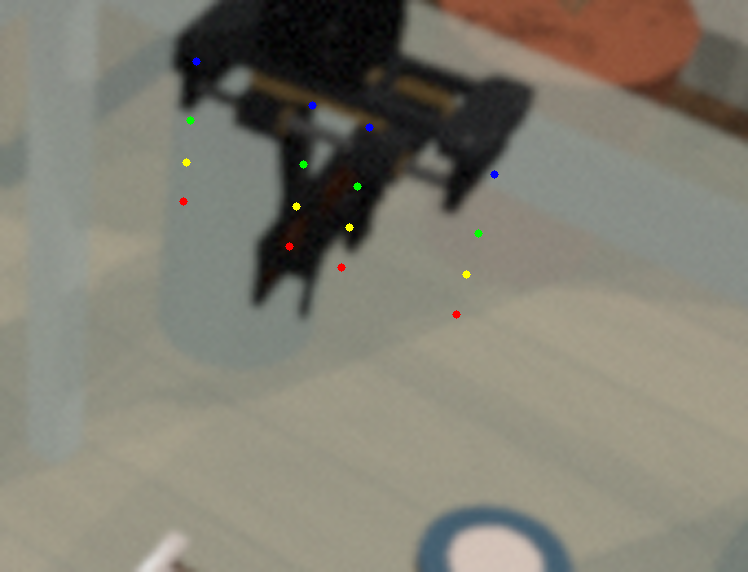

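The scene picture shows the fingertips about 25 mm and the body's underside about 72 mm behind the TCP. The fingers are therefore shorter than stated, and with this grip the body would meet the 90 mm rim before the glasses reach the floor. I'll set the glasses back down and re-grip about 10 mm higher on the bar.

```bash

python3 -m inch '{"translation":[[0,0,-0.3],[0,0,-0.6],[0,0,-0.9],[0,0,-1],[0,0,-1],[0,0,-1]],"rot":[[0,0,0],[0,0,0],[0,0,0],[0,0,0],[0,0,0],[0,0,0]],"jaw":[30,30,30,30,30,30]}' 8
python3 -m inch '{"translation":[[0,0,-0.2],[0,0,-0.35],[0,0,-0.45],[0,0,-0.5],[0,0,-0.54],[0,0,-0.54],[0,0,-0.54]],"rot":[[0,0,0],[0,0,0],[0,0,0],[0,0,0],[0,0,0],[0,0,0],[0,0,0]],"jaw":[30,30,30,30,30,30,30]}' 8
```

```text
time: 17.85
ee_pos: [0.4476, 0.3294, 0.0524]
eef_rot: [0.665, 0.747, -0.003, 0.002]
ft_force: [0.9, -0.0, 0.2]
width: 0.0349
time: 18.55
ee_pos: [0.4477, 0.3297, -0.0012]
eef_rot: [0.665, 0.747, -0.002, 0.002]
ft_force: [0.2, -0.3, -1.1]
width: 0.0351
```

```bash

python3 -m inch '{"translation":[[0,0,-0.015],[0,0,-0.015],[0,0,-0.015],[0,0,-0.015],[0,0,0.03],[0,0,0.08],[0,0,0.08],[0,0,0.08],[0,0,0.08],[0,0,0.08],[0,0,0.08],[0,0,0.08]],"rot":[[0,0,0],[0,0,0],[0,0,0],[0,0,0],[0,0,0],[0,0,0],[0,0,0],[0,0,0],[0,0,0],[0,0,0],[0,0,0],[0,0,0]],"jaw":[30,45,45,45,45,45,30,30,30,30,30,30]}' 8
python3 -m inch '{"translation":[[0,0,0.1],[0,0,0.3],[0,0,0.6],[0,0,0.95],[0,0,0.95]],"rot":[[0,0,0],[0,0,0],[0,0,0],[0,0,0],[0,0,0]],"jaw":[30,30,30,30,30]}' 8
python3 -m inch '{"translation":[[0,0,0.3],[0,0,0.7],[0,0,0.7],[0,0,0.7]],"rot":[[0,0,0],[0,0,0],[0,0,0],[0,0,0]],"jaw":[30,30,30,30]}' 8
```

```text
time: 19.75
ee_pos: [0.448, 0.3297, 0.007]
eef_rot: [0.665, 0.747, -0.002, 0.002]
ft_force: [-0.1, -0.9, 4.9]
width: 0.0351
time: 20.25
ee_pos: [0.4494, 0.3317, 0.1066]
eef_rot: [0.665, 0.747, 0.001, 0.003]
ft_force: [0.5, 1.2, -0.1]
width: 0.035
time: 20.65
ee_pos: [0.4495, 0.3318, 0.1769]
eef_rot: [0.665, 0.747, 0.001, 0.004]
ft_force: [-0.3, -1.5, -0.8]
width: 0.035
```

```bash

python3 -m inch '{"translation":[[0.1,-0.28,0],[0.2,-0.56,0],[0.31,-0.86,0]],"rot":[[0,0,-0.1],[0,0,-0.2],[0,0,-0.3]],"jaw":[30,30,30]}' 8
python3 -m inch '{"translation":[[0.1,-0.28,0],[0.2,-0.56,0],[0.31,-0.86,0]],"rot":[[0,0,-0.1],[0,0,-0.2],[0,0,-0.3]],"jaw":[30,30,30]}' 8
python3 -m inch '{"translation":[[0.1,-0.28,0],[0.2,-0.56,0],[0.31,-0.86,0]],"rot":[[0,0,-0.1],[0,0,-0.2],[0,0,-0.3]],"jaw":[30,30,30]}' 8
python3 -m inch '{"translation":[[0.1,-0.28,0],[0.2,-0.56,0],[0.31,-0.86,0]],"rot":[[0,0,-0.1],[0,0,-0.2],[0,0,-0.3]],"jaw":[30,30,30]}' 8
python3 -m inch '{"translation":[[0.1,-0.28,0],[0.2,-0.56,0],[0.31,-0.86,0],[0.31,-0.86,0],[0.31,-0.86,0]],"rot":[[0,0,-0.1],[0,0,-0.2],[0,0,-0.3],[0,0,-0.3],[0,0,-0.3]],"jaw":[30,30,30,30,30]}' 8
python3 - <<'E'
from h import *
s=r.read_state();w=eyes.camera('wrist');cv2.imwrite('pics/w8.png',w)
R=Rn.from_quat(s['eef_rot']).as_matrix();print(s['ee_pos'],s['width'],np.arctan2(R[1,0],R[0,0]))
y=.1;G=np.array([[np.cos(y),np.sin(y),0],[np.sin(y),-np.cos(y),0],[0,0,-1]])
print('need',(np.array([.6028,-.0964])-s['ee_pos'][:2])/.1,Rn.from_matrix(G@R.T).as_rotvec()/np.radians(60))
E
```

```text
time: 20.95
ee_pos: [0.4797, 0.2445, 0.1752]
eef_rot: [0.774, 0.633, -0.001, 0.003]
ft_force: [1.1, -0.1, -0.9]
width: 0.0352
time: 21.25
ee_pos: [0.5099, 0.157, 0.1735]
eef_rot: [0.865, 0.502, -0.002, 0.003]
ft_force: [0.5, -0.2, -0.1]
width: 0.0352
time: 21.55
ee_pos: [0.5401, 0.0697, 0.1717]
eef_rot: [0.933, 0.359, -0.004, 0.002]
ft_force: [0.2, 0.2, -1.0]
width: 0.0352
time: 21.85
ee_pos: [0.5702, -0.0174, 0.1698]
eef_rot: [0.978, 0.206, -0.006, 0.001]
ft_force: [-0.6, 0.7, -0.6]
width: 0.0348
time: 22.35
ee_pos: [0.6003, -0.1038, 0.1679]
eef_rot: [0.999, 0.051, -0.007, -0.001]
ft_force: [0.5, 1.3, -0.7]
width: 0.0352
[ 0.60026179 -0.10376081  0.16787708] 0.03522110766346703 0.10117579730129843
need [0.02538208 0.07360806] [-0.00041521 -0.01420076 -0.00110922]
```

View pics/w8.png

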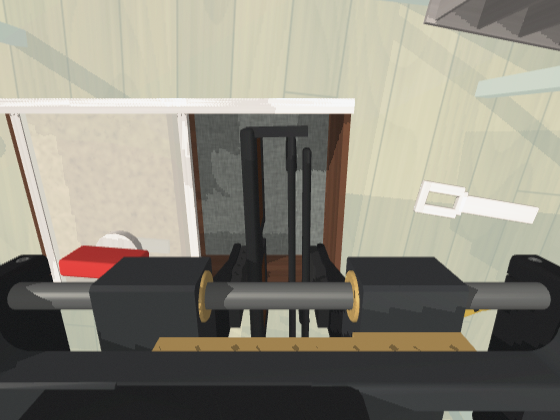

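Glasses hang between the panel edge (x≈195) and the right wall (x≈330), far end at row 130. Quick length-wise check, then the move.

```bash
python3 - <<'E'
from h import *
R=Rn.from_euler('z',.1).as_matrix()
for n,uv,z in[('lens far',(242,131),.207),('temple far',(307,131),.207),('rim back',(170,100),.09),('panel edge',(190,200),.087),('wall right',(350,108),.09)]:
    p=ray('wrist',uv,z);print(n,(R.T@(p-[.6018,-.0864,.008])).round(4))
E
```

```text
lens far [0.0723 0.0022 0.199 ]
temple far [ 0.0723 -0.0293  0.199 ]
rim back [0.0928 0.076  0.082 ]
panel edge [0.0049 0.0678 0.079 ]
wall right [ 0.0868 -0.0759  0.082 ]
```

```bash

python3 -m inch '{"translation":[[0.0,0.03,-0.2],[0.0,0.03,-0.5],[0,0.03,-0.8],[0,0.03,-1],[0,0.03,-1],[0,0.03,-1]],"rot":[[0,-0.014,0],[0,-0.014,0],[0,-0.014,0],[0,-0.014,0],[0,-0.014,0],[0,-0.014,0]],"jaw":[30,30,30,30,30,30]}' 8 && python3 ok.py &&
python3 -m inch '{"translation":[[0,0,-0.1],[0,0,-0.2],[0,0,-0.3],[0,0,-0.38],[0,0,-0.38]],"rot":[[0,0,0],[0,0,0],[0,0,0],[0,0,0],[0,0,0]],"jaw":[30,30,30,30,30]}' && python3 ok.py &&
python3 -m inch '{"translation":[[0,0,-0.03],[0,0,-0.05],[0,0,-0.05]],"rot":[[0,0,0],[0,0,0],[0,0,0]],"jaw":[30,30,30]}' && python3 ok.py &&
python3 -m inch '{"translation":[[0,0,-0.02],[0,0,-0.04],[0,0,-0.04]],"rot":[[0,0,0],[0,0,0],[0,0,0]],"jaw":[30,30,30]}' && python3 ok.py &&
python3 -m inch '{"translation":[[0,0,-0.02],[0,0,-0.03],[0,0,-0.03]],"rot":[[0,0,0],[0,0,0],[0,0,0]],"jaw":[30,30,30]}'
```

```text
time: 23.0
ee_pos: [0.6003, -0.0984, 0.0688]
eef_rot: [0.999, 0.052, 0.0, -0.001]
ft_force: [-0.3, 0.1, -0.2]
width: 0.0352
time: 23.5
ee_pos: [0.5993, -0.0984, 0.0292]
eef_rot: [0.999, 0.052, -0.001, -0.001]
ft_force: [0.3, 0.2, 0.7]
width: 0.035
time: 23.8
ee_pos: [0.5992, -0.0984, 0.024]
eef_rot: [0.999, 0.052, -0.001, -0.001]
ft_force: [-0.6, 0.1, 0.3]
width: 0.0348
time: 24.1
ee_pos: [0.599, -0.0984, 0.0198]
eef_rot: [0.999, 0.052, -0.001, -0.001]
ft_force: [0.2, -0.3, -0.0]
width: 0.0348
time: 24.4
ee_pos: [0.599, -0.0984, 0.0165]
eef_rot: [0.999, 0.052, -0.001, -0.001]
ft_force: [-0.6, -0.5, -0.2]
width: 0.0354
```

```bash

python3 -m inch '{"translation":[[0,0,-0.01],[0,0,-0.015],[0,0,-0.015],[0,0,-0.015],[0,0,-0.015],[0,0,-0.015],[0,0,-0.015],[0,0,-0.015],[0,0,-0.015]],"rot":[[0,0,0],[0,0,0],[0,0,0],[0,0,0],[0,0,0],[0,0,0],[0,0,0],[0,0,0],[0,0,0]],"jaw":[30,30,37,40,44,50,50,50,50]}' 8
python3 -m inch '{"translation":[[0,0,0.1],[0,0,0.3],[0,0,0.6],[0,0,1],[0,0,1],[0,0,1]],"rot":[[0,0,0],[0,0,0],[0,0,0],[0,0,0],[0,0,0],[0,0,0]],"jaw":[50,50,50,50,50,50]}' 8
python3 - <<'E'
from h import *
s=r.read_state();w=eyes.camera('wrist');t=eyes.camera('top')
cv2.imwrite('pics/w9.png',np.hstack([cv2.resize(w[80:360],(480,240)),cv2.resize(t[110:240,185:375],(320,240))]))
cv2.imwrite('pics/w9full.png',w)
R=Rn.from_quat(s['eef_rot']).as_matrix();print(s['ee_pos'],np.arctan2(R[1,0],R[0,0]))
E
```

```text
time: 25.3
ee_pos: [0.5989, -0.0984, 0.015]
eef_rot: [0.999, 0.052, -0.001, -0.001]
ft_force: [0.4, 0.8, 0.1]
width: 0.0497
time: 25.9
ee_pos: [0.5997, -0.0985, 0.1167]
eef_rot: [0.999, 0.052, -0.0, -0.001]
ft_force: [-0.2, -0.1, -1.0]
width: 0.0501
[ 0.59970476 -0.09845499  0.11668581] 0.10485524656414244
```

View pics/w9.png

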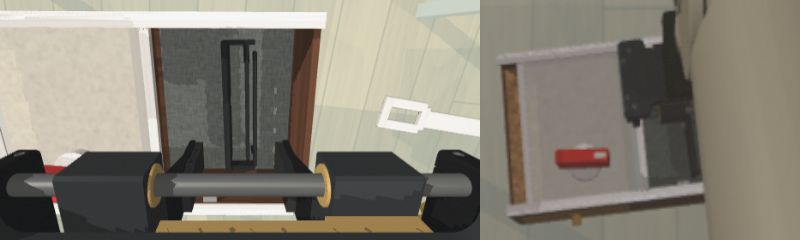

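The sunglasses stand upright in the compartment, clear of the walls. The top view confirms the wing along case y, mark towards -y. Back to the knob.

```bash

python3 -m inch '{"translation":[[0,0,0.3],[0,0,0.6],[-0.1,0.24,0.6],[-0.2,0.48,0.6],[-0.28,0.72,0.6],[-0.28,0.72,0.6],[-0.28,0.72,0.6]],"rot":[[0,0,0],[0,0,0.14],[0,0,0.28],[0,0,0.42],[0,0,0.56],[0,0,0.7],[0,0,0.7]],"jaw":[60,70,70,70,70,70,70]}' 25
python3 -m inch '{"translation":[[-0.1,0.24,0],[-0.2,0.48,0],[-0.28,0.72,0],[-0.28,0.72,0],[-0.28,0.72,0],[-0.28,0.72,0],[-0.28,0.72,0]],"rot":[[0,0,0.14],[0,0,0.28],[0,0,0.42],[0,0,0.56],[0,0,0.71],[0,0,0.71],[0,0,0.71]],"jaw":[70,70,70,70,70,70,70]}' 25
python3 - <<'E'
from h import *
s=r.read_state();R=Rn.from_quat(s['eef_rot']).as_matrix();print(s['ee_pos'])
y=1.588;G=np.array([[np.cos(y),np.sin(y),0],[np.sin(y),-np.cos(y),0],[0,0,-1]])
print('need',(np.array([.5432,.0457,.076])-s['ee_pos'])/.1,Rn.from_matrix(G@R.T).as_rotvec()/np.radians(60))
E
```

```text
time: 26.7
ee_pos: [0.5697, -0.0259, 0.1736]
eef_rot: [0.913, 0.409, -0.003, -0.001]
ft_force: [-0.5, -1.3, 0.1]
width: 0.0696
time: 27.4
ee_pos: [0.5417, 0.0454, 0.1731]
eef_rot: [0.705, 0.709, -0.003, 0.0]
ft_force: [-0.1, -0.7, -0.5]
width: 0.07
[0.54165736 0.045413   0.17307918]
need [ 0.01542639  0.00286999 -0.97079175] [ 0.00433518 -0.00413367  0.01013087]
```

```bash

python3 -m inch '{"translation":[[0.015,0,-0.3],[0.015,0,-0.6],[0.015,0,-0.8],[0.015,0,-0.9],[0.015,0,-0.97],[0.015,0,-0.97],[0.015,0,-0.97]],"rot":[[0.004,-0.004,0.01],[0.004,-0.004,0.01],[0.004,-0.004,0.01],[0.004,-0.004,0.01],[0.004,-0.004,0.01],[0.004,-0.004,0.01],[0.004,-0.004,0.01]],"jaw":[70,70,70,70,70,70,70]}' 25 && python3 ok.py &&
python3 -m inch '{"translation":[[0,0,0],[0,0,0],[0,0,0],[0,0,0],[0,0,0],[0,0,0],[0,0,0],[0,0,0],[0,0,0],[0,0,0]],"rot":[[0,0,0],[0,0,0],[0,0,0],[0,0,0],[0,0,0],[0,0,0],[0,0,0],[0,0,0],[0,0,0],[0,0,0]],"jaw":[10,10,10,10,10,10,10,10,10,10]}' 25
```

```text
time: 28.1
ee_pos: [0.5437, 0.0455, 0.0769]
eef_rot: [0.701, 0.713, 0.0, 0.0]
ft_force: [-0.2, -0.0, 0.4]
width: 0.0699
time: 29.1
ee_pos: [0.5433, 0.0455, 0.0769]
eef_rot: [0.701, 0.713, -0.0, 0.0]
ft_force: [-4.1, -0.8, 2.8]
width: 0.0155
```

```bash

python3 -m inch '{"translation":[[0.02,-0.2,0],[0.045,-0.45,0],[0.07,-0.7,0],[0.095,-0.95,0],[0.095,-0.95,0]],"rot":[[0,0,0],[0,0,0],[0,0,0],[0,0,0],[0,0,0]],"jaw":[10,10,10,10,10]}' 25
python3 -m inch '{"translation":[[0.02,-0.2,0],[0.035,-0.35,0],[0.04,-0.4,0],[0.042,-0.42,0],[0.042,-0.42,0]],"rot":[[0,0,0],[0,0,0],[0,0,0],[0,0,0],[0,0,0]],"jaw":[10,10,10,10,10]}' 25
python3 -m inch '{"translation":[[0.001,-0.02,0],[0.003,-0.03,0],[0.003,-0.03,0],[0.003,-0.03,0]],"rot":[[0,0,0],[0,0,0],[0,0,0],[0,0,0]],"jaw":[10,10,10,10]}' 25
```

```text
time: 29.6
ee_pos: [0.5534, -0.0539, 0.0769]
eef_rot: [0.703, 0.711, -0.001, 0.001]
ft_force: [-2.1, -2.6, 2.3]
width: 0.0154
time: 30.1
ee_pos: [0.5571, -0.0916, 0.0769]
eef_rot: [0.702, 0.712, 0.001, -0.001]
ft_force: [-4.9, 11.5, 4.3]
width: 0.0156
time: 30.5
ee_pos: [0.5571, -0.0914, 0.0769]
eef_rot: [0.701, 0.713, 0.001, -0.002]
ft_force: [-5.1, 9.0, 4.2]
width: 0.0157
```

The panel hit its stop at the same y as when it started. Turning the knob back.

```bash

python3 -m inch '{"translation":[[0,0,0],[0,0,0],[0,0,0],[0,0,0],[0,0,0],[0,0,0],[0,0,0],[0,0,0]],"rot":[[0,0,-0.1],[0,0,-0.2],[0,0,-0.3],[0,0,-0.4],[0,0,-0.5],[0,0,-0.6],[0,0,-0.7],[0,0,-0.7]],"jaw":[10,10,10,10,10,10,10,10]}' 25
python3 -c "
from bench import r;s=r.read_state();print(s['torque'],s['ft_force'])"
```

```text
time: 31.3
ee_pos: [0.556, -0.0908, 0.0768]
eef_rot: [0.911, 0.413, 0.001, -0.002]
ft_force: [-7.3, 2.3, 7.2]
width: 0.0159
[ 0.26224926  1.80302086 -0.00731438] [-7.31679401  2.25033785  7.22018798]
```

```bash

python3 -m inch '{"translation":[[0,0,0],[0,0,0],[0,0,0],[0,0,0],[0,0,0],[0,0,0],[0,0,0],[0,0,0]],"rot":[[0,0,-0.1],[0,0,-0.2],[0,0,-0.3],[0,0,-0.4],[0,0,-0.5],[0,0,-0.6],[0,0,-0.69],[0,0,-0.69]],"jaw":[10,10,10,10,10,10,10,10]}' 25
python3 -c "
from bench import r;s=r.read_state();print(s['torque'],s['ft_force'])"
```

```text
time: 32.1
ee_pos: [0.5554, -0.0898, 0.0768]
eef_rot: [0.998, 0.063, 0.001, -0.002]
ft_force: [-4.6, 3.7, 3.9]
width: 0.0157
[ 0.57026261  1.37708276 -0.00308806] [-4.63002773  3.71927503  3.92635448]
```

```bash

python3 -m inch '{"translation":[[0,0,0],[0,0,0],[0,0,0],[0,0,0],[0,0,0],[0,0,0.2],[0,0,0.5],[0,0,1],[0,0,1]],"rot":[[0,0,0],[0,0,0],[0,0,0],[0,0,0],[0,0,0],[0,0,0],[0,0,0],[0,0,0],[0,0,0]],"jaw":[40,60,60,60,60,60,60,60,60]}' 25
python3 -m inch '{"translation":[[-0.2,0,0.3],[-0.2,0,0.4],[-0.2,0,0.4],[-0.2,0,0.4],[-0.2,0,0.4]],"rot":[[0,0,0],[0,0,0],[0,0,0],[0,0,0],[0,0,0]],"jaw":[60,60,60,60,60]}' 25
python3 - <<'E'
from h import *
def red(im,box=None):
    h=cv2.cvtColor(im,cv2.COLOR_BGR2HSV);m=(((h[...,0]<8)|(h[...,0]>172))&(h[...,1]>150)&(h[...,2]>90)).astype('uint8')
    n,l,st,c=cv2.connectedComponentsWithStats(m);k=1+np.argmax(st[1:,4]);return cv2.minAreaRect(np.argwhere(l==k)[:,::-1].astype(np.float32)),st[k]
s=r.read_state();im=eyes.camera('wrist');rc,st=red(im);b=cv2.boxPoints(rc);print(rc,st)
b=b[np.argsort(b[:,1])];u=(b[0]+b[1])/2;v=(b[2]+b[3])/2
a=ray('wrist',u,.131,s);c=ray('wrist',v,.131,s);d=a-c
print(a,c,(a+c)/2,'len',np.linalg.norm(d),'yaw',np.arctan2(d[1],d[0]),s['ft_force'],s['ee_pos'])
E
```

```text
time: 33.0
ee_pos: [0.5589, -0.0898, 0.1834]
eef_rot: [0.998, 0.063, 0.006, -0.001]
ft_force: [0.1, -0.3, -0.0]
width: 0.0597
time: 33.5
ee_pos: [0.5385, -0.0898, 0.2219]
eef_rot: [0.998, 0.063, 0.005, -0.001]
ft_force: [0.4, -0.3, 0.4]
width: 0.0604
((280.4999694824219, 186.99998474121094), (63.99999237060547, 14.999998092651367), 90.0) [273 155  16  65 908]
[ 0.58916743 -0.08483618  0.131     ] [ 0.52698919 -0.0927989   0.131     ] [ 0.55807831 -0.08881754  0.131     ] len 0.06268603212315516 yaw 0.1273694724451658 [ 0.37169817 -0.26898952  0.44649074] [ 0.53845505 -0.08979453  0.22192512]
```

```bash
python3 -c "
from bench import r;print(r.close_job())"
```

```text
the job is handed in; nothing more can be done
None
```

I put the sunglasses away in the case, latched it again and handed the job in at about 33.6 s of the 72 s. No verdict was reported.

**What I did:** I turned the knob about a quarter turn to release it and slid the panel 137 mm open. The sunglasses went in lengthwise along the case's x axis, because the clear opening of 138 mm is too short for their 140 mm. I let them go about 1 mm above the floor by my estimate, with no contact felt. Then I slid the panel back to its stop and turned the knob back.

**Last checks:**
- **Knob:** the wing was at yaw 0.127 rad and the case at about 0.10, so the knob is about 0.03 rad from latched.
- **Panel:** the knob was within about 2 mm of where it was at the start. When closing, the panel stopped at the same y as before I opened it.
- **Sunglasses:** the picture taken after release showed them standing upright and clear of the walls. I did not look at them again after shutting the panel.
- **Robot:** the arm was clear of everything, with no force on the tool beyond sensor noise.

**What disagreed or went wrong:**
- The fingertips are about 25 mm behind the TCP, not 11 mm ahead as stated. My first grip of the knob therefore closed on air above it, and I found the right height by lowering with a force check.
- The gripper body sits closer to the fingertips than stated. I set the sunglasses back down and gripped them about 8 mm higher so the body would clear the rim.
- The sunglasses' position along their length differed by about 9 mm between the top and wrist cameras. I used a point in between, and the grip closed at the expected 35 mm.
- I never steered near the opener, whistle or coaster, but I did not measure them again at the end.

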